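Load a tube plate and hold the sprung clamp arm at its stop

TASK

Take just the top plate off the stack of thick aluminium tube plates and lay it flat on the black bed of the clamping fixture, between the locating pins, and let go of it. Then, by its upright post, swing the fixture's sprung arm over the plate all the way to its stop and finish while still holding it there by the post, so that a colleague can do up the lock screw. Leave the other two plates on their pile and do not disturb the tip box, the tube rack or the jar.

Things in the scene. Friction and masses are not known exactly. Their poses are not given: they have to be found in the camera images.
- plate_top_centre (a point): Centre (half-way up) of the top plate of the stack: aluminium, 60 mm (its x) by 110 mm (its y) by 12 mm thick (z), about 0.2 kg, upper face with 24 dark shallow wells (4 by 6). It lies directly on the middle plate, which it matches; pinch it across its 60 mm width, with the fingertips no lower than its underside. A half turn about z makes no difference to it.
- plate_mid_centre (a point): Centre (half-way up) of the second plate, same as the top one, right beneath it (up to 4 mm out of line and 0.08 rad turned). Stays on the pile.
- plate_low_centre (a point): Centre (half-way up) of the lowest plate, same again, lying on a fixed grey riser 80 x 130 mm, 10 mm high. Stays on the pile.
- nest (a point): Centre of the top face of the fixture's black bed, 18 mm above the bench; its axes are the fixture's. The bed is 50 mm (x) by 104 mm (y). Lying home, the plate has its 110 mm length along y and its centre 6 mm above this point. The bed stands 8 mm above the grey base, so fingers at the plate's long sides may reach below its underside.
- fixture: The fixed fixture; origin on the bench right under the nest point. Grey base 10 mm thick, x from -75 to 75, y from -85 to 120 mm. Eight steel pins, 8 mm in diameter, with coned tops 29 mm above the bench, stand round the bed and give a plate 3 mm of play on every side: at x +-18, y +-62 mm and at x +-37, y +-43 mm; the middle of each long side is open for the fingers.
- pivot (a point): Point on the vertical axis of the sprung arm, 40 mm above the bench, at y = +85 mm, x = 0 from the nest point in the fixture's axes; the pivot body is 30 mm across, its top 50 mm above the bench. A small stop block with the lock screw stands just beyond it (+y), 46 mm high.
- swing_arm (a joint): Angle of the flat steel arm about the pivot, rad, anticlockwise from above. 0: at rest, pointing from the pivot along the fixture's -x, clear of the bed. It grows as the arm swings over the bed; the stop is at 1.3. The spring takes 3 N at the post to start, 6.5 N at the stop, and throws the arm back if let go. Arm 18 mm wide, 36 to 44 mm above the bench; its foot clears a seated plate by 3 mm.
- grip_post: Upright round steel post on the free end of the arm, 16 mm in diameter, 45 mm high, fixed to the arm, its axis 115 mm from the pivot's; origin at the centre of its foot, 44 mm above the bench (top at 89 mm). It turns with the arm, its axes being the fixture's turned by the arm's angle.
- tip_box: Bystander: closed box of pipette tips, white with a clear lid, 84 x 124 x 55 mm, origin under its centre.
- tube_rack: Bystander: black block with capped tubes standing in it, 70 x 160 mm, 66 mm high, origin under its centre.
- jar: Bystander: jar with white cap, 56 mm in diameter, 85 mm high, origin under its centre.
Not all that is in view belongs to the job. Leave any purple or yellow look-alike of the part that bears plate_top_centre alone.

How it is judged:
On the way, in this order (a step that is already met when the one before it is completed fails the run):
1. the top plate lies flat on the bed between the pins, let go, and the arm has not yet been swung (z of plate_top_centre in the frame of nest between 0.003 and 0.0085 m and angle between the y axis of plate_top_centre and the y axis of nest, either way round below 0.12 rad and angle between plate_top_centre's own z axis and vertical below 0.05 rad and x of plate_top_centre in the frame of nest between -0.007 and 0.007 m and y of plate_top_centre in the frame of nest between -0.007 and 0.007 m and contact force between the fingers and plate_top below 0.3 N and value of joint swing_arm below 0.3 rad), for 0.2 s.
2. the arm is at its stop, pushed by its post (value of joint swing_arm above 1.24 rad and contact force between the fingers and grip_post above 2 N), for 0.2 s.
At the end, for the whole second after the job is handed in: The arm is still, within 0.06 rad of its stop, the fingers bearing on the post with over 2 N; the top plate lies let go on the bed, flat (0.05 rad, 2.5 mm), square (0.12 rad), centred within 7 mm; the other two plates are within 20 mm of where they were (all of step 2 and velocity of joint swing_arm between -0.05 and 0.05 rad/s and z of plate_top_centre in the frame of nest between 0.003 and 0.0085 m and angle between the y axis of plate_top_centre and the y axis of nest, either way round below 0.12 rad and angle between plate_top_centre's own z axis and vertical below 0.05 rad and x of plate_top_centre in the frame of nest between -0.007 and 0.007 m and y of plate_top_centre in the frame of nest between -0.007 and 0.007 m and contact force between the fingers and plate_top below 0.3 N and distance of each of plate_low_centre, plate_mid_centre from where it was at the start of the episode below 0.02 m); the arm keeps its last pose, push and grip.
It fails at once if the tip box is moved more than 30 mm or tipped (distance of tip_box from where it was at the start of the episode above 0.03 m or angle between tip_box's own z axis and vertical above 0.5 rad).
It fails at once if the tube rack is moved more than 30 mm or tipped (distance of tube_rack from where it was at the start of the episode above 0.03 m or angle between tube_rack's own z axis and vertical above 0.5 rad).
It fails at once if the jar is moved more than 30 mm or tipped (distance of jar from where it was at the start of the episode above 0.03 m or angle between jar's own z axis and vertical above 0.5 rad).
It fails at once if another plate is dragged more than 30 mm from the pile (distance of any of plate_low_centre, plate_mid_centre from where it was at the start of the episode above 0.03 m).
It also fails if it takes over 59 s, if anything falls off the work surface, if the arm or the gripper's body presses on something with over 40 N, if the wrist force passes 120 N, or if a joint passes its speed limit or range.

ROBOT

A 7-joint arm with a two-finger parallel gripper is mounted at the origin on the work surface. World frame = base frame: x ahead of the robot, y to its left, z up, the work surface at z = 0. Lengths are in m, angles in rad, forces in N, time in s.
With the tool pointing down it reaches from about 0.425 to 0.925 m from the base axis. Payload 6.8 kg.
Tool frame: the origin (TCP) lies on the centre line of the jaws, within the pads' length; the fingertips stand 25 mm ahead of it and the grasp point (between the pads) lies 6 mm ahead of it; z points along the fingers, y is the direction in which the jaws open and shut (so a half turn about z gives the same grasp; the last joint's range is limited). The gripper opens to 85 mm and grips with 20 to 120 N. Pads are 22 mm wide; open, the fingers measure 114 mm over their backs; the gripper's body (76 mm by 85 mm) begins 54 mm behind the grasp point. The pads swing forward as they close: fully open they stand 13 mm farther back than shut.
Start: joints at [-1.452, 0.477, 0.022, 1.555, -0.011, 1.109, -0.083], TCP at [0.152, 0.658, 0.256] pointing down, gripper open.
Joint ranges: [-2.96, 2.96], [-0.34, 2.1], [-1.41, 1.46], [0.24, 2.44], [-1.37, 4.51], [0.17, 1.92], [-2.96, 2.96]. Speed limits (rad/s): [2.39, 2.39, 3.14, 3.14, 3.14, 3.14, 3.14].

INTERFACE

Orientations are given as a unit quaternion [w, x, y, z].
In Python, from station import status, cams, order, models gives the robot as it stands.
- The arm moves only by the tool move_arm, never from a script. Its argument "steps" is one flat list of numbers, 7 for each row, row after row: the gripper's target within -1 to 1 (fully open at 1, half-way at 0, shut at -1), then the shift along the world's x, y, z in cm, then the turn, a rotation vector about the world's x, y, z in degrees. A call has 1 to 8 rows; each row shifts and turns the commanded pose from where the row before left it; what a row does not reach is not made up. A row lasts 1/10 s, in which the tool goes at most 50 mm and 8.59 degrees, less where a joint would pass 70% of its speed; a pose out of reach is approached as far as the arm can. A call with a gripper value outside its range is refused whole. The fingers move at their own pace and stop on an object; "newtons" is the grip in N (left out, the last holds). Time passes only in rows, so rows that do not move let the fingers close. It gives the time, the measured TCP pose, the force and the opening at its end, in the units of the state.
- status.get_obs(): the state, without advancing time (a new reading comes with each control period).
- cams.read_camera(name): name is "scene" or "top"; returns a dict with "pixels" (420x560x3 uint8, red, green, blue), "mtx" (3x3 intrinsics, pixels), "T" (4x4, takes a point from camera to world coordinates). Camera axes: x right, y down, z forward; pixel columns grow to the right and rows downward; lengths in m; the calibration is good to about 2 mm. A picture is of the moment at which its call begins. There is no depth.
- order.hand_in(): hands the job in, once; it reports no verdict.
Trained networks look in the newest picture that a camera, given by its name, has taken for a name from the list of things; names that differ only in an ending like _2 or _b are one class to them, and where a whole thing is asked for, a point or a joint stands for the part that bears it (a point fixed in the world has none). Each returns a list of dicts, best first, with "score" (0 to 1); they miss things now and then, are a little off and sometimes report something else, mostly with a low value. They report only what shows in the picture. A call takes as long as a camera call. They do not tell look-alikes from the thing itself.
- models.silhouettes(camera, query): "region" (420x560 bool, what is visible of it) and "box" ([centre column, centre row, width, height] in pixels, round what is visible of it).
- models.place_of(camera, query): "position" ([row, column] in pixels: a listed point, or the origin of a listed thing).
The state is a dict: "t": time; "q": joint angles; "joint_vel": joint speeds; "joint_torque": joint torques, N m; "eef_pos": TCP position; "tool_rot": TCP orientation; "contact_force": force on the tool from outside, world axes, zero at the start; "torque": the same for the moment, N m; "gripper_width": opening from 0.0 (shut) to 1.0 (fully open).
Only numpy, scipy, OpenCV 4.12 (cv2) and the standard library are available. Lean on these libraries where they do the work, as an engineer would, in place of code of your own. Each camera call takes 0.05 s, during which the arm holds its last target.

## Working session

There is one attempt and no reset: what is moved stays moved. The work goes in short steps, Python scripts to look and compute and a tool call to move; the robot and the scene stay as the last step left them, time stands still between calls to the robot, and variables do not carry over. Pictures are saved under pics/ and viewed, and the job is handed in when it is done.

Besides the shell and the picture viewer there is one more tool, called after "Call:" by a JSON object that holds its "op" and its "data", one argument or row to a line. move_arm: Moves the arm, as the interface text tells. Its arguments: {"type":"object","properties":{"steps":{"type":"array"},"newtons":{"type":"number"}},"required":["steps"]}

```bash
ls; mkdir -p pics
python3 - <<'E'
from station import status,cams,models
import cv2,numpy as np
print(status.get_obs())
for n in("scene","top"):
    r=cams.read_camera(n); cv2.imwrite(f"pics/{n}0.png",r["pixels"][:,:,::-1]); print(n,r["mtx"].tolist(),r["T"].round(4).tolist())
    for q in ["plate_top_centre","plate_mid_centre","nest","fixture","pivot","grip_post","tip_box","tube_rack","jar"]:
        print(q,[(np.round(d["position"],1).tolist(),round(d["score"],2)) for d in models.place_of(n,q)][:3])
E
```

```text
pics
{'t': 0.0, 'q': array([-1.45206666,  0.47778654,  0.02235012,  1.55645941, -0.01146976,
        1.10931529, -0.08311232]), 'joint_vel': array([-0.00052552,  0.00067766,  0.00058662,  0.00073808,  0.00093395,
        0.00035666,  0.00065577]), 'joint_torque': array([ 4.94324322e-04, -5.96457016e+01,  1.60778113e+00, -2.81203330e+01,
        1.23747048e-02,  9.36264085e-03, -2.34469331e-05]), 'eef_pos': array([0.15170186, 0.65716299, 0.25533163]), 'tool_rot': array([-2.00039946e-05,  1.13165112e-01,  9.93575770e-01, -9.19928079e-04]), 'contact_force': array([-0.18512467,  0.79788278,  0.28203139]), 'torque': array([-0.00739711, -0.04661605, -0.0252765 ]), 'gripper_width': 0.9964502558733171}
scene [[534.9345863072048, 0.0, 291.1454009845238], [0.0, 534.9345863072048, 216.75563723142977], [0.0, 0.0, 1.0]] [[0.3579, 0.5507, -0.7541, 1.614], [0.9337, -0.2165, 0.2851, -0.3701], [-0.0063, -0.8061, -0.5917, 0.8372], [0.0, 0.0, 0.0, 1.0]]
plate_top_centre [([251.6, 386.1], 0.97), ([201.6, 356.6], 0.89), ([185.3, 326.3], 0.88)]
plate_mid_centre [([204.1, 354.5], 0.65)]
nest [([235.1, 223.
[... 206 characters left out ...]
), ([217.7, 250.1], 0.58)]
top [[473.29782457711957, 0.0, 279.1873884437185], [0.0, 473.29782457711957, 206.81705315605757], [0.0, 0.0, 1.0]] [[0.0051, -0.9875, 0.1574, 0.3775], [-0.9998, -0.0079, -0.0171, 0.0187], [0.0182, -0.1573, -0.9874, 1.4453], [0.0, 0.0, 0.0, 1.0]]
plate_top_centre [([153.2, 219.7], 0.9), ([203.3, 212.4], 0.84), ([174.1, 168.6], 0.8)]
plate_mid_centre [([210.4, 122.1], 0.75), ([208.1, 213.6], 0.54)]
nest [([215.5, 331.3], 0.56), ([220.1, 305.8], 0.24)]
fixture [([214.3, 332.9], 0.62)]
pivot [([221.1, 304.8], 0.91)]
grip_post [([255.4, 312.7], 0.42)]
tip_box [([232.5, 430.6], 0.89)]
tube_rack [([209.2, 121.8], 0.74)]
jar [([152.4, 261.8], 0.72), ([207.3, 212.3], 0.24)]
```

View pics/scene0.png

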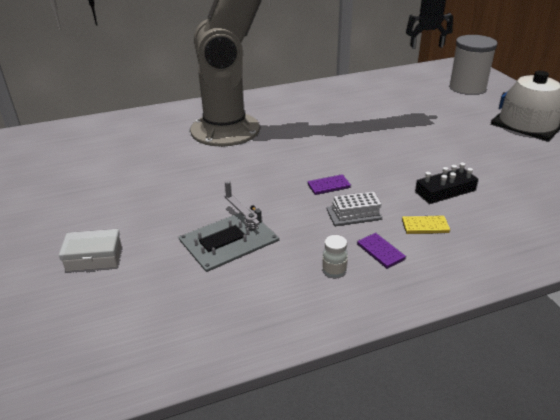

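View pics/top0.png

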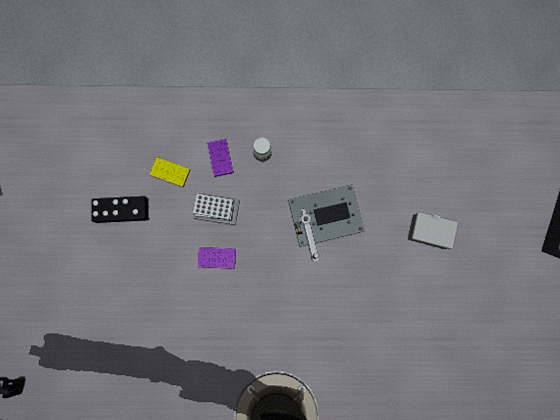

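Run:
```python
import cv2
a=cv2.imread("pics/scene0.png")[150:310,160:420];cv2.imwrite("pics/sc0.png",cv2.resize(a,None,fx=3,fy=3,interpolation=2))
a=cv2.imread("pics/top0.png")[120:280,150:400];cv2.imwrite("pics/tc0.png",cv2.resize(a,None,fx=3,fy=3,interpolation=2))
```

```text
(no output)
```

View pics/sc0.png

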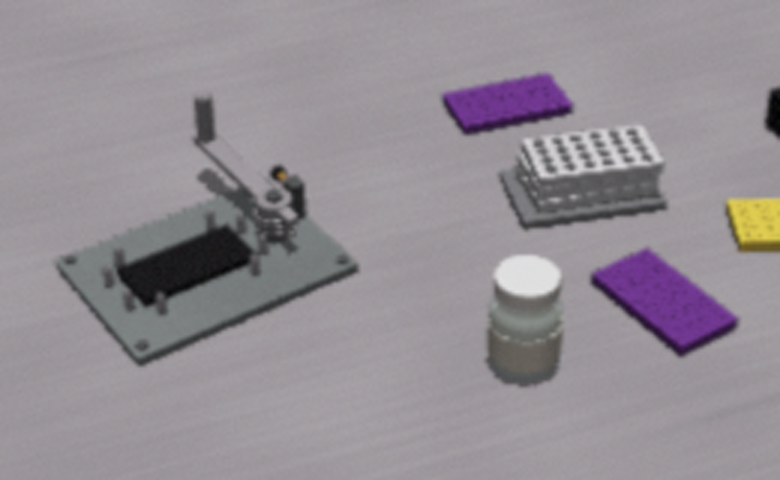

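View pics/tc0.png

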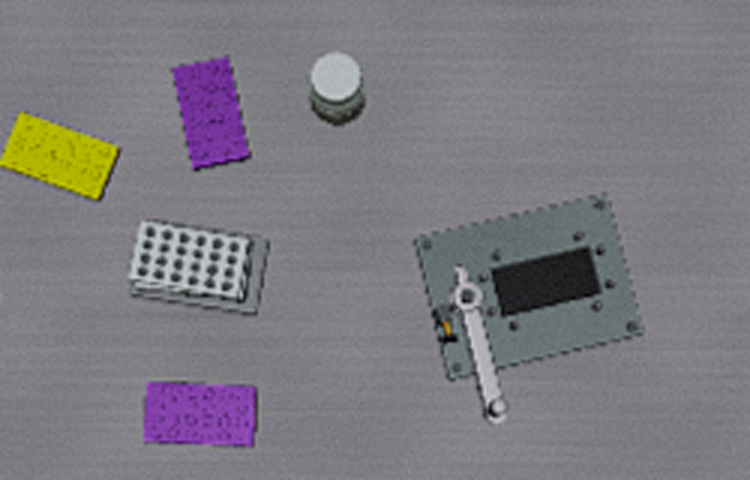

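```bash
cat > h.py <<'E'
import numpy as np,cv2
from scipy.optimize import least_squares
from station import status,cams,models,order
def unproj(r,uv,z):
    uv=np.atleast_2d(uv).astype(float);K=r["mtx"];T=r["T"]
    d=np.c_[(uv[:,0]-K[0,2])/K[0,0],(uv[:,1]-K[1,2])/K[1,1],np.ones(len(uv))]@T[:3,:3].T
    o=T[:3,3];s=(z-o[2])/d[:,2];return o+d*s[:,None]
def proj(r,P):
    P=np.atleast_2d(P);T=r["T"];c=(P-T[:3,3])@T[:3,:3];K=r["mtx"]
    return np.c_[K[0,0]*c[:,0]/c[:,2]+K[0,2],K[1,1]*c[:,1]/c[:,2]+K[1,2]]
def rect2w(x,y,th,pts,z):
    c,s=np.cos(th),np.sin(th);pts=np.asarray(pts,float)
    return np.c_[x+c*pts[:,0]-s*pts[:,1],y+s*pts[:,0]+c*pts[:,1],np.full(len(pts),z)]
def edgefit(r,p0,box,z,sign,reach=0.006,edges="lrbt",img=None,n=25):
    """fit pose of a rectangle (x0,x1,y0,y1) at height z to gradient; sign +1: brighter inside"""
    g=cv2.cvtColor(r["pixels"],cv2.COLOR_RGB2GRAY).astype(np.float32) if img is None else img.astype(np.float32)
    x0,x1,y0,y1=box;t=np.linspace(.06,.94,n);E={"l":(np.c_[np.full(n,x0),y0+(y1-y0)*t],(-1,0)),"r":(np.c_[np.full(n,x1),y0+(y1-y0)*t],(1,0)),
     "b":(np.c_[x0+(x1-x0)*t,np.full(n,y0)],(0,-1)),"t":(np.c_[x0+(x1-x0)*t,np.full(n,y1)],(0,1))}
    p=np.array(p0,float)
    for it in range(8):
        obs=[];mod=[];nor=[]
        offs=np.linspace(-reach,reach,61)
        for e in edges:
            pts,nn=E[e];nn=np.array(nn,float)
            for q in pts:
                uv=proj(r,rect2w(*p,q+offs[:,None]*nn,z)).astype(np.float32)
                v=cv2.remap(g,uv[None,:,0],uv[None,:,1],cv2.INTER_LINEAR)[0]
                v=np.convolve(v,np.ones(7)/7,'same');d=-sign*np.gradient(v);d[:5]=0;d[-5:]=0
                w=np.clip(d,0,None)
                k=int(w.argmax())
                if w[k]<.3: continue
                sl=slice(max(0,k-8),k+9);o=(w[sl]*offs[sl]).sum()/w[sl].sum()
                obs.append(rect2w(*p,[q+o*nn],z)[0,:2]);mod.append(q);nor.append(nn)
        obs=np.array(obs);mod=np.array(mod);nor=np.array(nor)
        def f(a):
            c,s=np.cos(a[2]),np.sin(a[2]);d=obs-a[:2]
            l=np.c_[c*d[:,0]+s*d[:,1],-s*d[:,0]+c*d[:,1]]
            return ((l-mod)*nor).sum(1)*1e3
        R=least_squares(f,p,loss='soft_l1');p=R.x
    return p,np.sqrt(np.median(f(p)**2)),len(obs)
def draw(img,r,p,box,z,col):
    x0,x1,y0,y1=box;uv=proj(r,rect2w(*p,[(x0,y0),(x1,y0),(x1,y1),(x0,y1)],z))
    return cv2.polylines(img,[np.round((uv+.5)*3*16-8).astype(np.int32)],True,col,1,cv2.LINE_AA,4)
BED=(-.025,.025,-.052,.052);BASE=(-.075,.075,-.085,.12);PL=(-.03,.03,-.055,.055)
E
python3 - <<'E'
from h import *
for n in("top","scene"):
    r=cams.read_camera(n)
    if n=="top":
        print("piv",unproj(r,[304.8,221.1],.04)); print("nest",unproj(r,[331.3,215.5],.018),"plate",unproj(r,[212.4,203.3],.04))
        nst=unproj(r,[331.3,215.5],.018)[0];d=unproj(r,[304.8,221.1],.04)[0]-nst
        th=np.arctan2(d[1],d[0])-np.pi/2; pl=unproj(r,[215,207],.046)[0]
    p0=(nst[0],nst[1],th)
    if n=="scene": p0=bed
    bed,e,m=edgefit(r,p0,BED,.018,-1,reach=.012); print(n,"bed",bed.round(4),e,m)
    base,e,m=edgefit(r,bed,BASE,.010,-1,reach=.012); print(n,"base",base.round(4),e,m)
    ps=edgefit(r,(pl[0],pl[1],0.03) if n=="top" else plp,PL,.046,1,reach=.012); plp=ps[0]; print("plate",plp.round(4),ps[1:])
    im=cv2.resize(r["pixels"][:,:,::-1],None,fx=3,fy=3,interpolation=2)
    draw(im,r,bed,BED,.018,(0,0,255));draw(im,r,base,BASE,.01,(0,255,0));draw(im,r,plp,PL,.046,(255,0,0))
    im=im[360:840,450:1200] if n=="top" else im[450:930,480:1260]
    cv2.imwrite(f"pics/fit_{n}.png",im)
E
```

```text
piv [[ 0.55880852 -0.08261929  0.04      ]]
nest [[ 0.57947355 -0.16521847  0.018     ]] plate [[0.61060187 0.19497458 0.04      ]]
top bed [ 0.5861 -0.1659  0.2373] 0.38116094563670955 100
top base [ 0.5858 -0.1662  0.2345] 1.8465490433637337 100
plate [ 0.6012  0.1937 -0.1514] (np.float64(0.7688909297986373), 100)
scene bed [ 0.5876 -0.1657  0.2301] 1.9027984919185934 100
scene base [ 0.5937 -0.166   0.2388] 1.6057505649636346 99
plate [ 0.5991  0.1978 -0.1769] (np.float64(0.4302639345734249), 100)
```

View pics/fit_top.png

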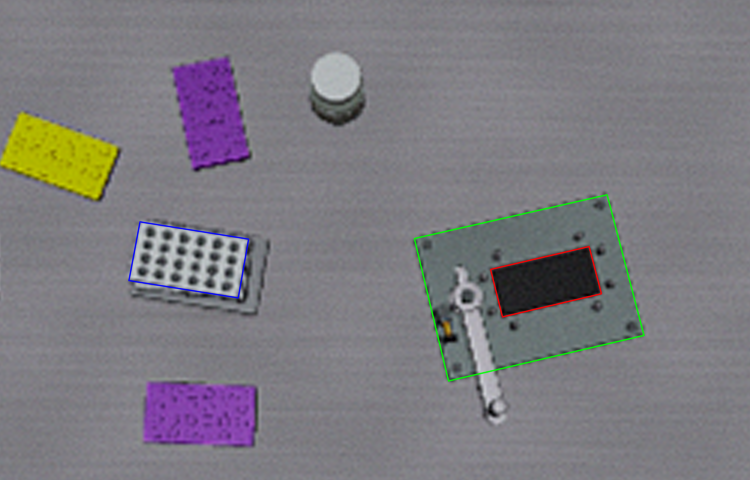

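View pics/fit_scene.png

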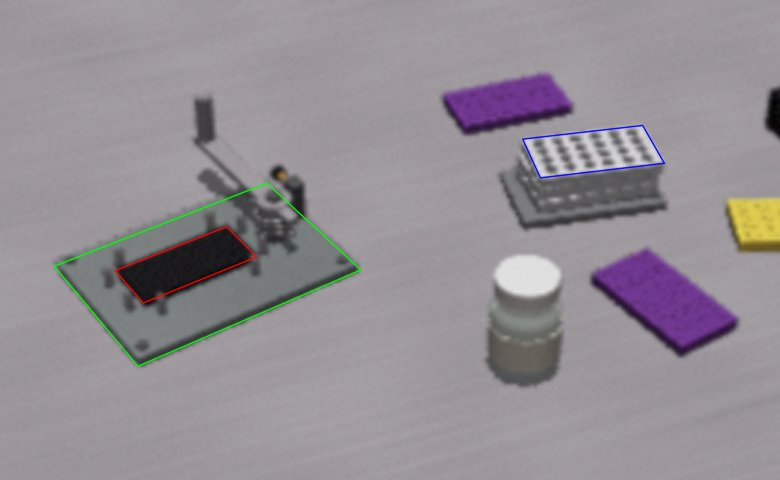

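Run:
```python
from h import *
for n,eb,ep,bx in(("top","rb","rt",0),("top","rbt","rbt",0),("top","lrbt","lrbt",0),("scene","lt","lt",0),("scene","ltb","ltb",0)):
    r=cams.read_camera(n)
    for nm,p0,B,z,s,ed in (("bed",(.5863,-.166,.236),BED,.018,-1,eb),("base",(.5863,-.166,.236),BASE,.01,-1,eb),("plate",(.601,.195,-.16),PL,.046,1,ep)):
        p,e,m=edgefit(r,p0,B,z,s,reach=.007,edges=ed); print(n,ed,nm,p.round(4),round(e,2),m)
print(status.get_obs()["t"])
r=cams.read_camera("top")
for nm,uv,z in(("post foot",(497/3+150,408/3+120),.089),("pivot",(467/3+150,296/3+120),.05)): print(nm,unproj(r,uv,z))
f=(.586,-.166,.236)
print("exp pivot",rect2w(*f,[(0,.085)],.05),"post",rect2w(*f,[(-.115,.085)],.089))
```

```text
top rb bed [ 0.5868 -0.1662  0.2354] 0.47 50
top rb base [ 0.5888 -0.1675  0.2368] 0.71 50
top rt plate [ 0.6015  0.1931 -0.1699] 0.63 50
top rbt bed [ 0.5867 -0.1659  0.2322] 0.51 75
top rbt base [ 0.5885 -0.1654  0.2385] 0.98 75
top rbt plate [ 0.6017  0.1934 -0.1585] 0.74 75
top lrbt bed [ 0.5863 -0.1658  0.237 ] 0.64 100
top lrbt base [ 0.5866 -0.1664  0.2269] 1.56 100
top lrbt plate [ 0.6011  0.1936 -0.155 ] 0.93 100
scene lt bed [ 0.5853 -0.1647  0.2532] 0.34 50
scene lt base [ 0.585  -0.1643  0.243 ] 1.41 48
scene lt plate [ 0.5976  0.198  -0.1779] 0.59 47
scene ltb bed [ 0.5856 -0.1659  0.2395] 1.18 75
scene ltb base [ 0.587  -0.1671  0.251 ] 1.44 71
scene ltb plate [ 0.5977  0.198  -0.173 ] 0.48 71
1.35
post foot [[ 0.45216067 -0.10984721  0.089     ]]
pivot [[ 0.5648378  -0.08450572  0.05      ]]
exp pivot [[ 0.56612569 -0.08335611  0.05      ]] post [[ 0.45431338 -0.11024488  0.089     ]]
```

Call:
{"op": "move_arm", "data": {
  "steps": [1,3.2,-3.3,0,0,0,-6.2,1,3.2,-3.3,0,0,0,-6.2,1,3.2,-3.3,0,0,0,-6.2,1,3.2,-3.3,0,0,0,-6.2,1,3.2,-3.3,0,0,0,-6.2,1,3.2,-3.3,0,0,0,-6.2,1,3.2,-3.3,0,0,0,-6.2],
  "newtons": 25
}}

```text
t: 2.1
eef_pos: [0.3769, 0.4253, 0.2566]
tool_rot: [-0.0, 0.474, 0.88, 0.0]
contact_force: [0.8, 0.7, 0.2]
gripper_width: 1.002
```

Call:
{"op": "move_arm", "data": {
  "steps": [1,3.2,-3.3,-1,0,0,-6.2,1,3.2,-3.3,-2,0,0,-6.2,1,3.2,-3.3,-2,0,0,-6.2,1,3.2,-3.3,-2,0,0,-6.2,1,3.2,-3.3,-2,0,0,-6.2,1,3.2,-3.3,-2,0,0,-6.2,1,3.2,-3.3,-2,0,0,-6.2,1,0,0,0,0,0,0]
}}

```text
t: 2.9
eef_pos: [0.602, 0.1883, 0.1244]
tool_rot: [0.002, 0.769, 0.64, -0.002]
contact_force: [0.0, -1.2, 0.3]
gripper_width: 1.003
```

```bash
cat >> h.py <<'E'
def snap(n,name,crop=None,f=3):
    r=cams.read_camera(n);im=r["pixels"][:,:,::-1]
    if crop: im=im[crop[1]:crop[3],crop[0]:crop[2]]
    cv2.imwrite(f"pics/{name}.png",cv2.resize(im,None,fx=f,fy=f,interpolation=2));return r
def st():
    o=status.get_obs();w,x,y,z=o["tool_rot"]
    from scipy.spatial.transform import Rotation as R
    M=R.from_quat([x,y,z,w]).as_matrix()
    print("t",round(o["t"],2),"p",o["eef_pos"].round(4),"yaxis deg",round(np.degrees(np.arctan2(M[1,1],M[0,1])),2),"z",M[:,2].round(4),"F",o["contact_force"].round(1),"w",round(o["gripper_width"],4),"q",o["q"].round(2));return o
E
python3 - <<'E'
from h import *
st()
snap("scene","s1",(290,130,470,290),4);snap("top","t1",(150,120,350,280),4)
E
```

```text
t 2.9 p [0.602  0.1883 0.1244] yaxis deg -10.47 z [-3.e-04 -6.e-03 -1.e+00] F [ 0.  -1.2  0.3] w 1.003 q [-0.73  0.59  0.45  1.8  -0.33  0.83 -0.3 ]
```

View pics/s1.png

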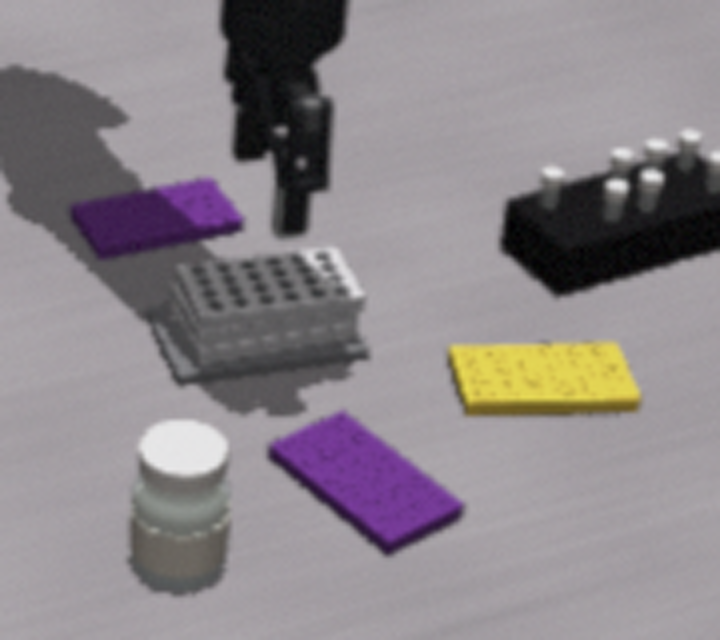

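View pics/t1.png

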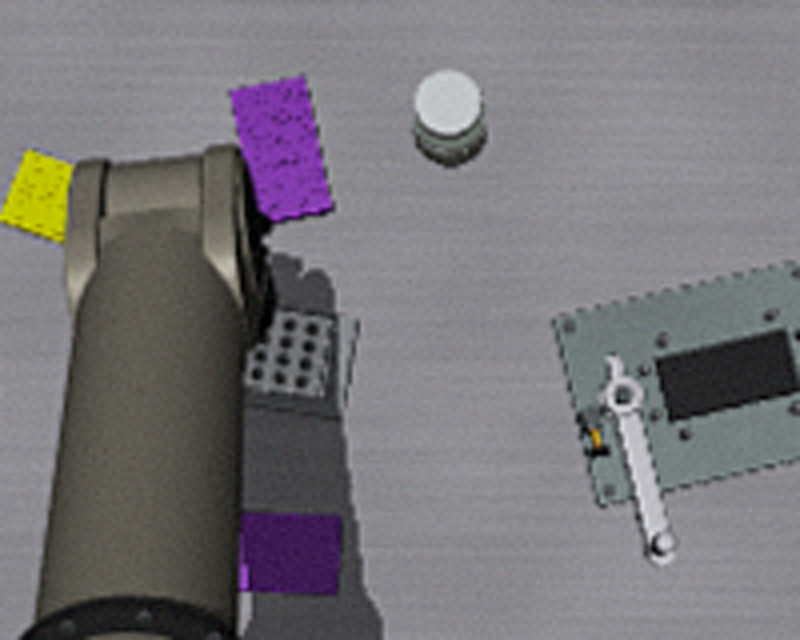

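Run:
```python
from h import *
st()
```

```text
t 3.0 p [0.5996 0.1948 0.126 ] yaxis deg -9.91 z [-9.0e-04 -1.1e-03 -1.0e+00] F [0.5 0.5 0.7] w 1.0007 q [-0.74  0.59  0.45  1.8  -0.33  0.83 -0.3 ]
```

Call:
{"op": "move_arm", "data": {
  "steps": [1,0,0,-1.5,0,0,0,1,0,0,-1.5,0,0,0,1,0,0,-1.5,0,0,0,1,0,0,-1,0,0,0,1,0,0,-1,0,0,0,1,0,0,0,0,0,0,1,0,0,0,0,0,0],
  "newtons": 20
}}

```text
t: 3.7
eef_pos: [0.5994, 0.1961, 0.0615]
tool_rot: [0.0, 0.765, 0.644, -0.0]
contact_force: [-0.1, -0.2, 0.3]
gripper_width: 0.999
```

Run:
```python
from h import *
st()
snap("scene","s2",(290,130,470,290),4)
```

```text
t 3.7 p [0.5994 0.1961 0.0615] yaxis deg -9.8 z [-0.e+00 -2.e-04 -1.e+00] F [-0.1 -0.2  0.3] w 0.9988 q [-0.7   0.67  0.4   1.82 -0.38  0.72 -0.27]
```

View pics/s2.png

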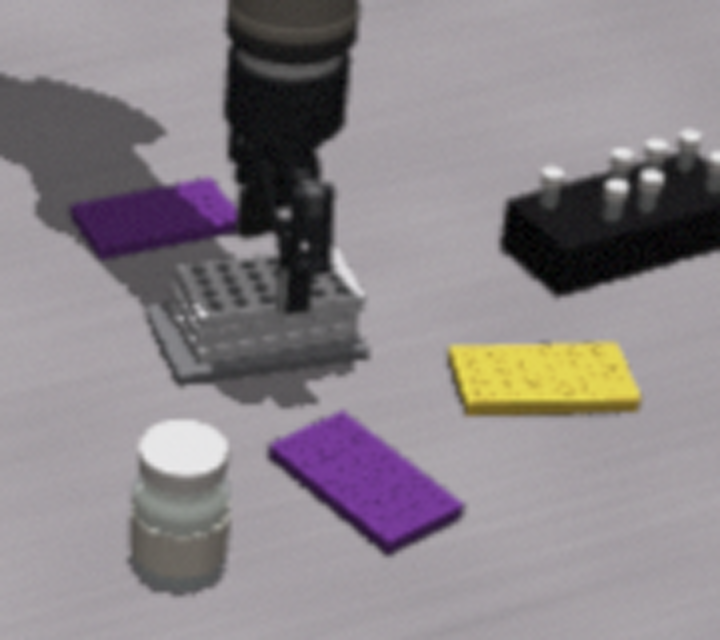

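Run:
```python
from h import *
o=st()
r=cams.read_camera("scene")
c=o["eef_pos"];a=np.radians(-9.8);ax=np.array([np.cos(a),np.sin(a),0]);t=np.array([-np.sin(a),np.cos(a),0])
im=cv2.resize(r["pixels"][130:290,290:470,::-1],None,fx=4,fy=4,interpolation=2)
for h in(.0425,.057):
  P=[c+ax*h+t*s+[0,0,z] for s,z in((-.011,-.012),(.011,-.012),(.011,.02),(-.011,.02))]
  uv=(proj(r,np.array(P))-[290,130]+.5)*4
  cv2.polylines(im,[uv.round().astype(int)],True,(0,0,255) if h<.05 else (0,255,0),1)
cv2.imwrite("pics/s3.png",im[150:400,100:420].repeat(2,0).repeat(2,1))
```

```text
t 3.75 p [0.5997 0.1962 0.062 ] yaxis deg -9.8 z [ 7.e-04  2.e-04 -1.e+00] F [ 0.2 -0.   0.5] w 1.0005 q [-0.7   0.67  0.4   1.82 -0.38  0.72 -0.27]
```

View pics/s3.png

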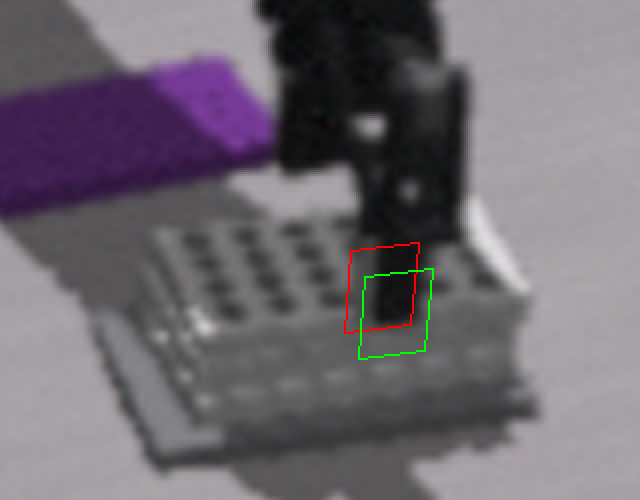

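Call:
{"op": "move_arm", "data": {
  "steps": [1,0,-0.2,0,0,0,0,-0.2,0,0,0,0,0,0,-0.2,0,0,0,0,0,0,-0.2,0,0,0,0,0,0,-0.2,0,0,0,0,0,0,-0.2,0,0,0,0,0,0],
  "newtons": 20
}}

```text
t: 4.4
eef_pos: [0.5999, 0.1941, 0.0624]
tool_rot: [0.0, 0.765, 0.644, 0.001]
contact_force: [-0.4, -1.3, 5.7]
gripper_width: 0.692
```

Run:
```python
from h import *
st()
snap("scene","s4",(310,160,430,250),6)
```

```text
t 4.4 p [0.5999 0.1941 0.0624] yaxis deg -9.81 z [ 1.3e-03  3.0e-04 -1.0e+00] F [-0.4 -1.3  5.7] w 0.6924 q [-0.7   0.67  0.4   1.82 -0.38  0.72 -0.26]
```

View pics/s4.png

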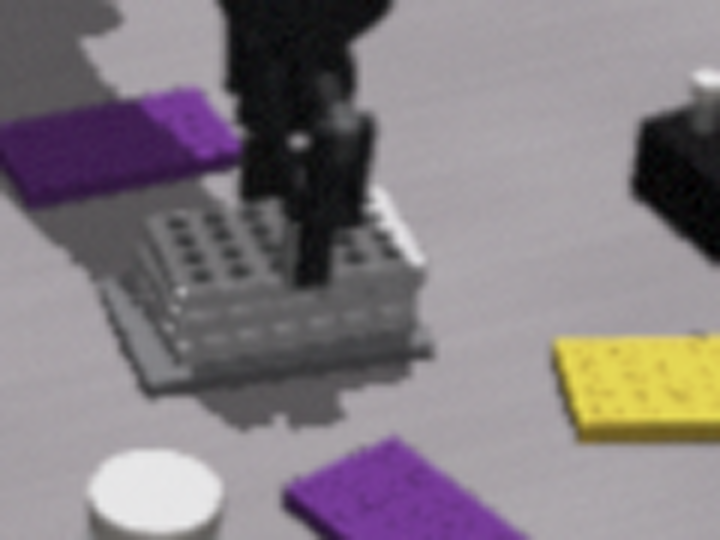

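Call:
{"op": "move_arm", "data": {
  "steps": [0.7,0,0,0,0,0,0,0.7,0,0,-0.1,0,0,0,0.7,0,0,-0.2,0,0,0,0.7,0,0,0,0,0,0]
}}

```text
t: 4.85
eef_pos: [0.5988, 0.1942, 0.058]
tool_rot: [-0.0, 0.765, 0.644, -0.0]
contact_force: [-0.2, 0.1, -0.5]
gripper_width: 0.848
```

Call:
{"op": "move_arm", "data": {
  "steps": [0.1,0,0,0,0,0,0,0.1,0,0,0,0,0,0,0.1,0,0,0,0,0,0,0.1,0,0,0,0,0,0],
  "newtons": 30
}}

```text
t: 5.25
eef_pos: [0.5993, 0.1943, 0.0587]
tool_rot: [-0.0, 0.765, 0.644, 0.0]
contact_force: [-0.1, 0.0, 2.4]
gripper_width: 0.691
```

Run:
```python
from h import *
st()
snap("scene","s5",(310,160,430,250),6)
```

```text
t 5.25 p [0.5993 0.1943 0.0587] yaxis deg -9.79 z [-0.e+00  1.e-04 -1.e+00] F [-0.1  0.   2.4] w 0.6906 q [-0.7   0.68  0.4   1.83 -0.38  0.72 -0.26]
```

View pics/s5.png

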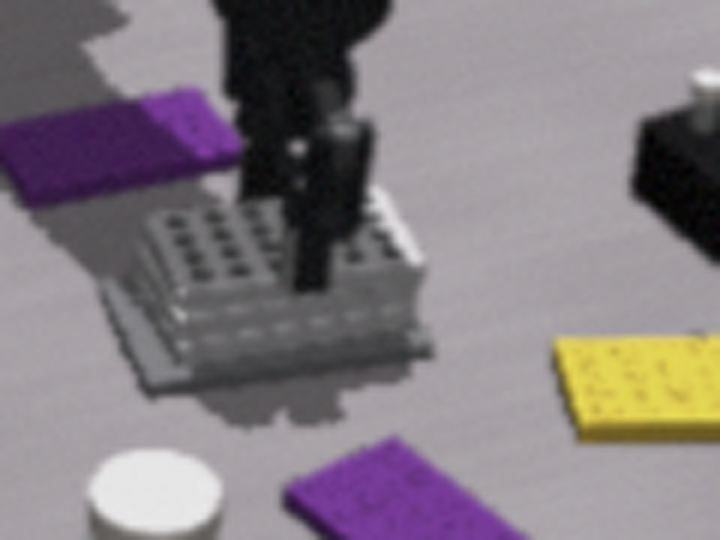

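Call:
{"op": "move_arm", "data": {
  "steps": [-0.2,0,0,0.5,0,0,0,-0.2,0,0,1,0,0,0,-0.2,0,0,1.5,0,0,0,-0.2,0,0,2,0,0,0,-0.2,0,0,1.5,0,0,0,-0.2,0,0,0,0,0,0],
  "newtons": 50
}}

```text
t: 5.9
eef_pos: [0.601, 0.1947, 0.1267]
tool_rot: [0.001, 0.765, 0.644, 0.002]
contact_force: [0.7, -0.2, -0.6]
gripper_width: 0.685
```

Run:
```python
from h import *
st()
snap("scene","s6",(310,130,430,250),5)
```

```text
t 5.9 p [0.601  0.1947 0.1267] yaxis deg -9.81 z [ 0.0047  0.0021 -1.    ] F [ 0.7 -0.2 -0.6] w 0.6848 q [-0.74  0.58  0.45  1.8  -0.33  0.83 -0.3 ]
```

View pics/s6.png

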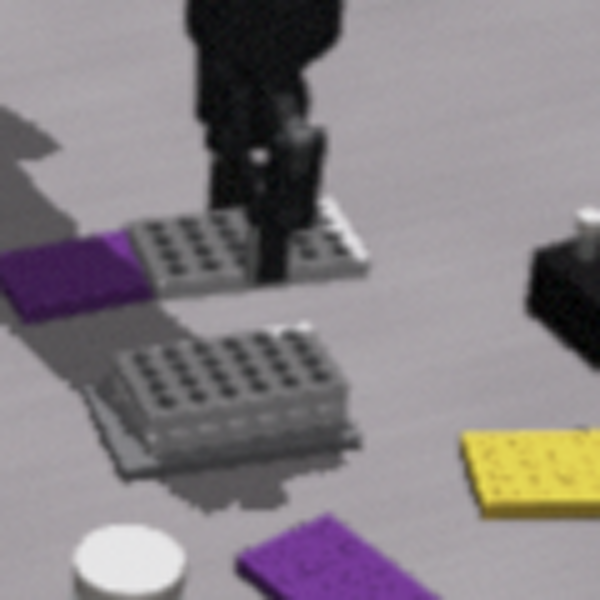

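Call:
{"op": "move_arm", "data": {
  "steps": [-0.2,-0.1,-2,0.5,0,0,1,-0.2,-0.2,-4,0,0,0,2.7,-0.2,-0.2,-4,0,0,0,2.7,-0.2,-0.2,-4,0,0,0,2.7,-0.2,-0.1,-4,0,0,0,2.7,-0.2,-0.2,-4,0,0,0,2.7,-0.2,-0.1,-4,0,0,0,2.7,-0.2,-0.1,-4,0,0,0,2.7]
}}

```text
t: 6.75
eef_pos: [0.5864, -0.1072, 0.1278]
tool_rot: [-0.001, 0.641, 0.767, -0.0]
contact_force: [1.0, -0.6, -2.1]
gripper_width: 0.684
```

Call:
{"op": "move_arm", "data": {
  "steps": [-0.2,-0.1,-3,0,0,0,2,-0.2,-0.1,-2,0,0,0,1.0,-0.2,0,-1,0,0,0,0.5,-0.2,0,0,0,0,0,0,-0.2,0,0,0,0,0,0]
}}

```text
t: 7.25
eef_pos: [0.5853, -0.1642, 0.1281]
tool_rot: [-0.001, 0.618, 0.786, 0.0]
contact_force: [-0.4, 0.6, -2.4]
gripper_width: 0.684
```

Run:
```python
from h import *
st()
snap("scene","s7",(150,110,300,280),4);snap("top","t7",(240,140,420,290),4)
st()
```

```text
t 7.25 p [ 0.5853 -0.1642  0.1281] yaxis deg 13.66 z [-8.0e-04  1.1e-03 -1.0e+00] F [-0.4  0.6 -2.4] w 0.6838 q [-0.1   0.54  0.36  1.85 -0.25  0.8   0.63]
t 7.35 p [ 0.5856 -0.1636  0.1283] yaxis deg 13.74 z [-4.0e-04  1.1e-03 -1.0e+00] F [-0.7  0.3 -2. ] w 0.6797 q [-0.1   0.54  0.36  1.85 -0.25  0.8   0.63]
```

View pics/s7.png

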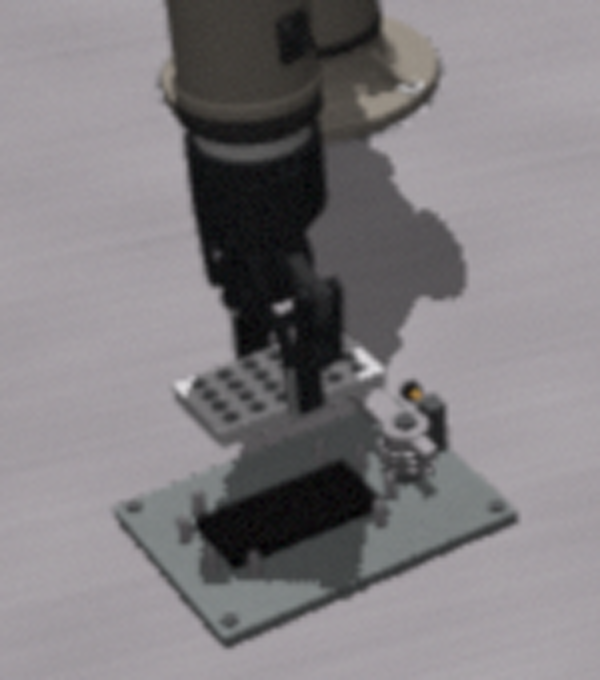

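View pics/t7.png

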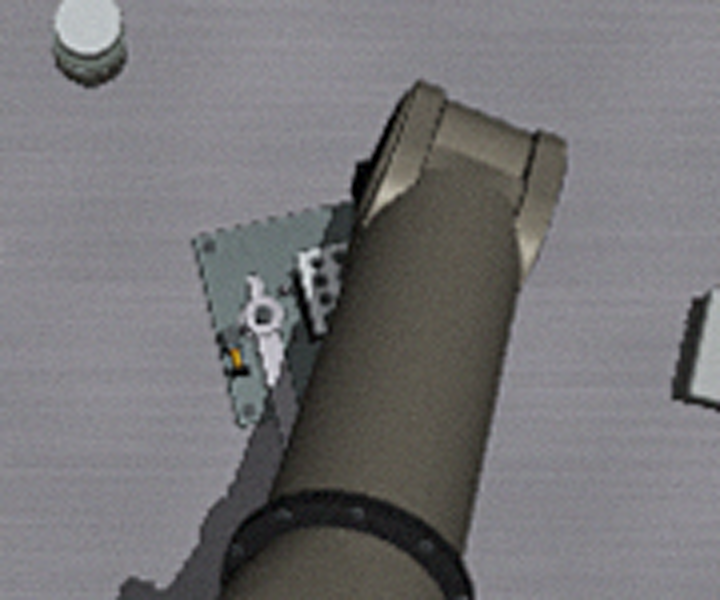

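Call:
{"op": "move_arm", "data": {
  "steps": [-0.2,0,-0.2,-1,0,0,0,-0.2,0,0,-1.5,0,0,0,-0.2,0,0,-1.5,0,0,0,-0.2,0,0,-1.3,0,0,0,-0.2,0,0,0,0,0,0,-0.2,0,0,0,0,0,0]
}}

```text
t: 7.95
eef_pos: [0.585, -0.1678, 0.075]
tool_rot: [-0.0, 0.618, 0.786, -0.0]
contact_force: [0.4, -0.5, -1.2]
gripper_width: 0.684
```

```bash
cat > m.py <<'E'
from h import *
import sys
o=st()
r=snap("scene",sys.argv[1],(180,170,300,280),6)
zt=o["eef_pos"][2]-.0187+.006
P0=(o["eef_pos"][0],o["eef_pos"][1],np.radians(13.7))
im=cv2.imread(f"pics/{sys.argv[1]}.png")
def dr(p,box,z,col):
    x0,x1,y0,y1=box;uv=proj(r,rect2w(*p,[(x0,y0),(x1,y0),(x1,y1),(x0,y1)],z))
    cv2.polylines(im,[((uv-[180,170]+.5)*6).round().astype(np.int32)],True,col,1,cv2.LINE_AA)
dr(P0,PL,zt,(0,0,255));dr(P0,PL,zt-.012,(0,160,255));dr((.5863,-.166,.238),BED,.018,(0,255,0));dr((.5863,-.166,.238),BASE,.01,(0,255,0))
cv2.imwrite(f"pics/{sys.argv[1]}o.png",im)
E
python3 m.py s8
```

```text
t 7.95 p [ 0.585  -0.1678  0.075 ] yaxis deg 13.6 z [-0.0011  0.     -1.    ] F [ 0.4 -0.5 -1.2] w 0.6837 q [-0.07  0.61  0.33  1.87 -0.29  0.71  0.67]
```

View pics/s8o.png

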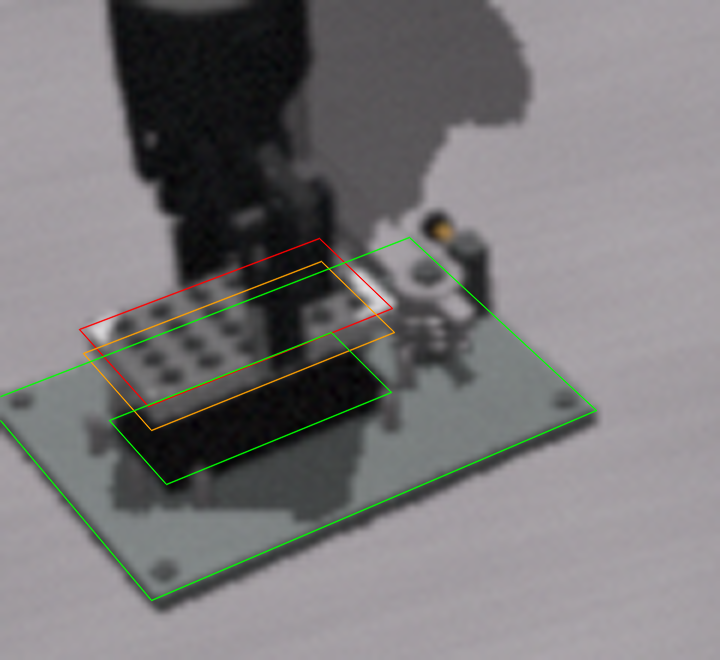

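View pics/s8.png

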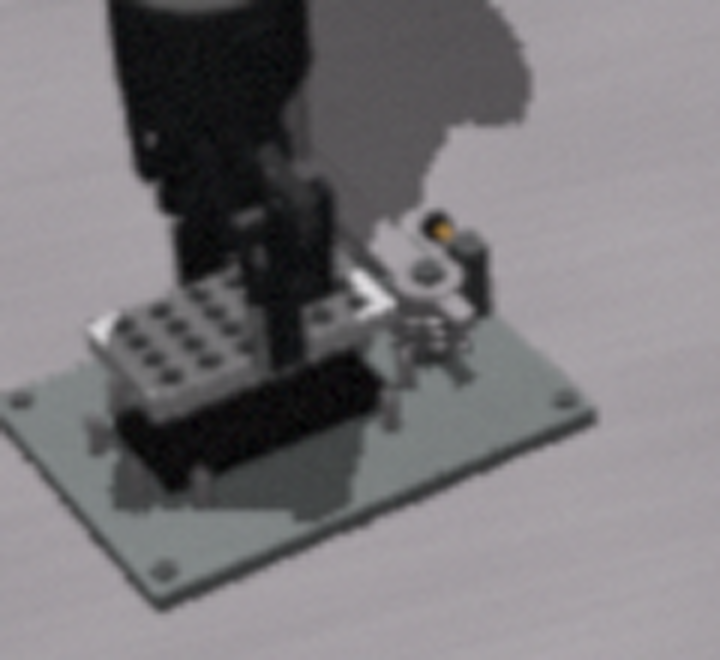

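```bash
cat > f.py <<'E'
from h import *
o=st();zt=o["eef_pos"][2]-.0187+.006
r=cams.read_camera("scene")
for ed in("brt","br","rt","b","t"):
  for rc in(.005,.008):
    if len(ed)==1: continue
    p,e,m=edgefit(r,(o["eef_pos"][0],o["eef_pos"][1]+.002,.238),PL,zt,1,reach=rc,edges=ed);print("plate",ed,rc,p.round(4),round(e,2),m)
E
python3 f.py
python3 - <<'E'
from h import *
r=cams.read_camera("scene");o=st()
for zt in(.0623,):
  print("corners L,N,R world:",unproj(r,np.array([[90,333],[155,400],[395,305]])/6-.5+[180,170],zt).round(4).tolist())
p=(.5863,-.166,.238)
print(rect2w(*p,[(-.03,-.055),(.03,-.055),(.03,.055)],.0623).round(4).tolist())
E
```

```text
t 8.0 p [ 0.5855 -0.168   0.0756] yaxis deg 13.59 z [ 2.e-04 -1.e-04 -1.e+00] F [ 0.  -0.  -1.5] w 0.6783 q [-0.07  0.61  0.33  1.87 -0.29  0.71  0.67]
plate brt 0.005 [ 0.5846 -0.1649  0.2278] 0.49 69
plate brt 0.008 [ 0.5846 -0.1648  0.227 ] 0.46 72
plate br 0.005 [ 0.5847 -0.1654  0.2291] 0.41 46
plate br 0.008 [ 0.5847 -0.1654  0.2347] 0.5 49
plate rt 0.005 [ 0.5845 -0.1645  0.2292] 0.64 44
plate rt 0.008 [ 0.5844 -0.1642  0.2257] 0.6 47
t 8.1 p [ 0.5858 -0.168   0.0762] yaxis deg 13.59 z [ 1.2e-03 -3.0e-04 -1.0e+00] F [ 0.  -0.  -1.1] w 0.6844 q [-0.07  0.61  0.33  1.87 -0.29  0.71  0.67]
corners L,N,R world: [[0.5728, -0.2249, 0.0623], [0.6247, -0.2109, 0.0623], [0.5995, -0.1056, 0.0623]]
[[0.5701, -0.2265, 0.0623], [0.6284, -0.2124, 0.0623], [0.6025, -0.1055, 0.0623]]
```

Call:
{"op": "move_arm", "data": {
  "steps": [-0.2,0.05,0,-0.8,0,0,0.3,-0.2,0,0,-0.8,0,0,0,-0.2,0,0,-0.6,0,0,0,-0.2,0,0,-0.5,0,0,0,-0.2,0,0,-0.3,0,0,0,-0.2,0,0,0,0,0,0]
}}

```text
t: 8.7
eef_pos: [0.5855, -0.1677, 0.045]
tool_rot: [-0.0, 0.616, 0.787, -0.0]
contact_force: [0.4, -0.0, -1.4]
gripper_width: 0.683
```

```bash
python3 m.py s9
```

```text
t 8.7 p [ 0.5855 -0.1677  0.045 ] yaxis deg 13.9 z [-9.e-04  2.e-04 -1.e+00] F [ 0.4 -0.  -1.4] w 0.6825 q [-0.05  0.66  0.31  1.88 -0.31  0.66  0.68]
```

View pics/s9.png

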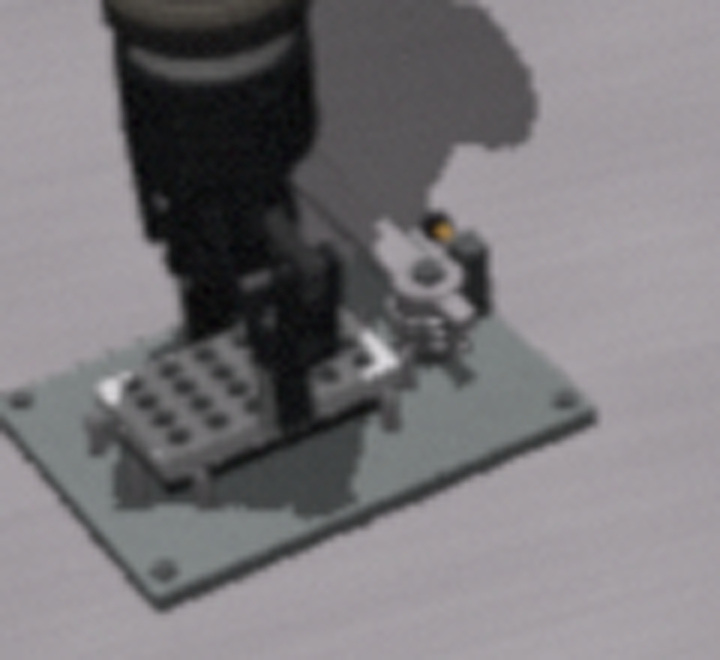

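Call:
{"op": "move_arm", "data": {
  "steps": [-0.2,0,0,-0.15,0,0,0,-0.2,0,0,-0.1,0,0,0,-0.2,0,0,0,0,0,0]
}}

```text
t: 9.05
eef_pos: [0.5858, -0.1677, 0.0431]
tool_rot: [0.0, 0.616, 0.788, 0.0]
contact_force: [-0.7, 0.3, -2.6]
gripper_width: 0.685
```

```bash
python3 m.py s10
```

```text
t 9.05 p [ 0.5858 -0.1677  0.0431] yaxis deg 13.91 z [ 1.e-04  0.e+00 -1.e+00] F [-0.7  0.3 -2.6] w 0.6852 q [-0.05  0.66  0.3   1.88 -0.31  0.65  0.69]
```

View pics/s10.png

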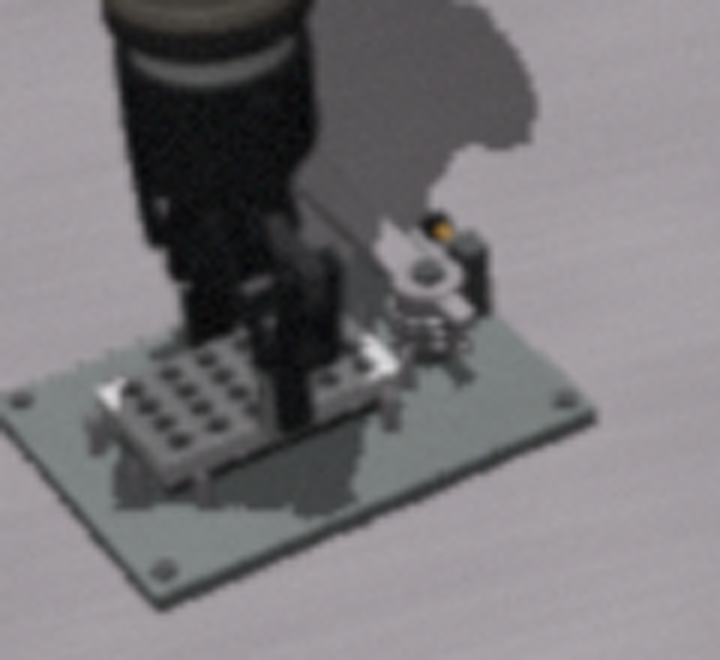

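Call:
{"op": "move_arm", "data": {
  "steps": [-0.2,0,0,-0.05,0,0,0,0.6,0,0,0,0,0,0,0.8,0,0,0,0,0,0,1,0,0,0,0,0,0,1,0,0,1,0,0,0,1,0,0,2,0,0,0,1,0,0,3,0,0,0,1,0,0,4,0,0,0]
}}

```text
t: 9.9
eef_pos: [0.5847, -0.1675, 0.143]
tool_rot: [-0.001, 0.616, 0.787, -0.001]
contact_force: [0.2, 0.1, 0.7]
gripper_width: 1.003
```

```bash
python3 m.py s11
```

```text
t 9.9 p [ 0.5847 -0.1675  0.143 ] yaxis deg 13.9 z [-2.7e-03  4.0e-04 -1.0e+00] F [0.2 0.1 0.7] w 1.0033 q [-0.1   0.52  0.37  1.84 -0.24  0.83  0.63]
```

View pics/s11.png

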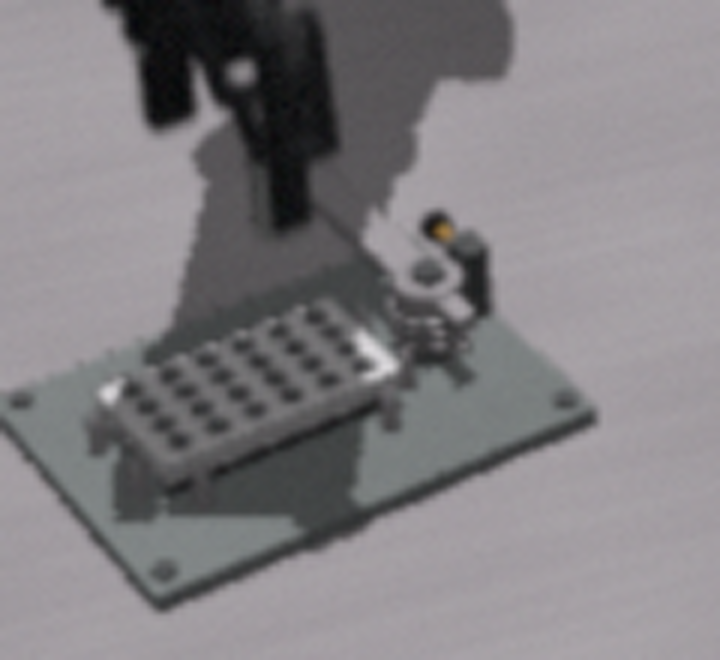

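Call:
{"op": "move_arm", "data": {
  "steps": [1,-1.5,0.7,0,0,0,-8.2,1,-1.5,0.7,0,0,0,-8.2,1,-1.5,0.7,0,0,0,-8.2,1,-1.5,0.7,0,0,0,-8.2,1,-1.5,0.7,0,0,0,-8.2,1,-1.5,0.7,0,0,0,-8.2,1,-1.5,0.7,0,0,0,-8.2,1,-1.5,0.6,0,0,0,-8.2]
}}

```text
t: 10.75
eef_pos: [0.4654, -0.1124, 0.1432]
tool_rot: [-0.0, 0.946, 0.325, 0.001]
contact_force: [0.2, 0.3, 0.2]
gripper_width: 1.001
```

Call:
{"op": "move_arm", "data": {
  "steps": [1,-1.0,0.3,0,0,0,-8.2,1,0,0,0,0,0,0,1,0,0,0,0,0,0]
}}

```text
t: 11.05
eef_pos: [0.4565, -0.1097, 0.1431]
tool_rot: [0.0, 0.965, 0.262, 0.001]
contact_force: [0.3, 0.2, -0.3]
gripper_width: 0.997
```

Run:
```python
from h import *
st()
for c in("scene","top"):
  r=cams.read_camera(c)
  for nm,B in(("plate",PL),):
   for ed in ("lrbt","rbt","lt","rb"):
    p,e,m=edgefit(r,(.5863,-.166,.238),PL,.030,1,reach=.006,edges=ed);print(c,ed,p.round(4),round(e,2),m)
snap("scene","s12",(170,120,300,270),4);snap("top","t12",(260,150,400,290),4)
```

```text
t 11.05 p [ 0.4565 -0.1097  0.1431] yaxis deg -59.66 z [ 0.0014  0.     -1.    ] F [ 0.3  0.2 -0.3] w 0.9971 q [-0.51  0.37  0.75  2.18 -0.39  0.72 -0.54]
scene lrbt [ 0.5842 -0.1652  0.2421] 0.52 100
scene rbt [ 0.5849 -0.1649  0.2381] 0.48 75
scene lt [ 0.5834 -0.1649  0.2439] 0.49 50
scene rb [ 0.5849 -0.1654  0.2425] 0.28 50
top lrbt [ 0.5865 -0.1675  0.2436] 0.76 97
top rbt [ 0.5861 -0.1676  0.245 ] 0.62 75
top lt [ 0.5868 -0.1682  0.2542] 0.56 46
top rb [ 0.586  -0.1671  0.2442] 0.46 50
```

View pics/s12.png

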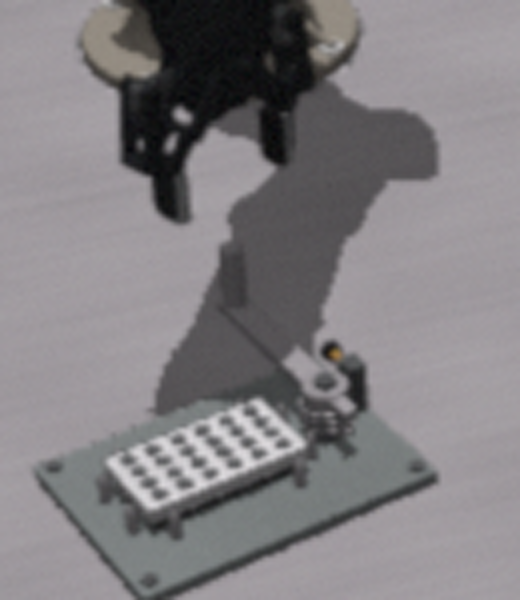

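View pics/t12.png

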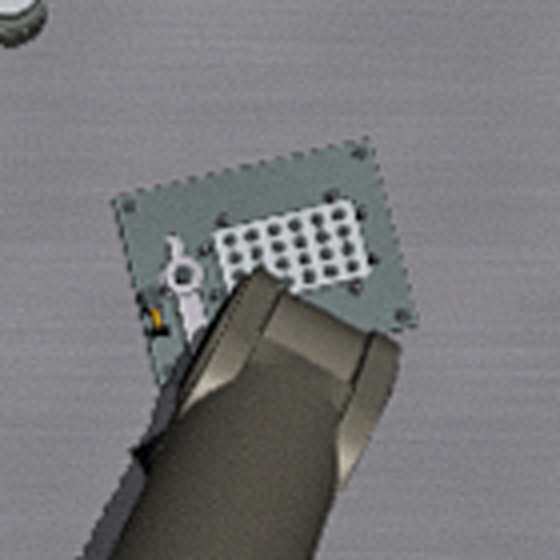

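Call:
{"op": "move_arm", "data": {
  "steps": [1,-0.2,0,-1.5,0,0,0,1,0,0,-1.5,0,0,0,1,0,0,-1.5,0,0,0,1,0,0,-1.2,0,0,0,1,0,0,-0.6,0,0,0,1,0,0,0,0,0,0],
  "newtons": 30
}}

```text
t: 11.85
eef_pos: [0.4535, -0.1099, 0.079]
tool_rot: [-0.0, 0.966, 0.26, -0.001]
contact_force: [-0.5, 0.9, 1.0]
gripper_width: 1.0
```

Run:
```python
from h import *
st()
snap("scene","s13",(170,120,300,270),4)
```

```text
t 11.85 p [ 0.4535 -0.1099  0.079 ] yaxis deg -59.9 z [-1.2e-03 -1.0e-04 -1.0e+00] F [-0.5  0.9  1. ] w 0.9998 q [-0.4   0.49  0.63  2.21 -0.52  0.59 -0.43]
```

View pics/s13.png

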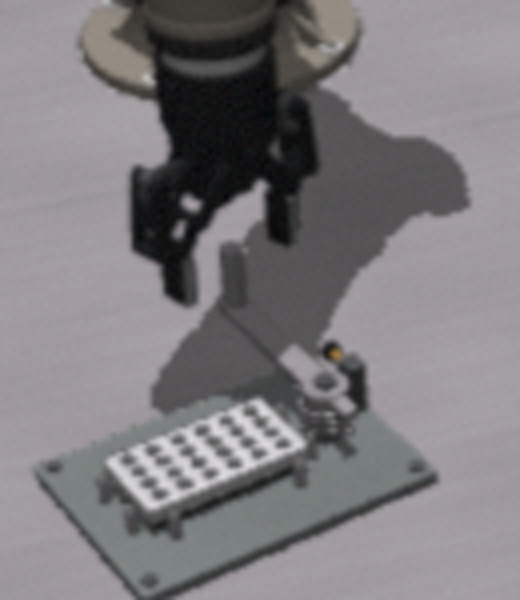

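Call:
{"op": "move_arm", "data": {
  "steps": [-1,0,0,0,0,0,0,-1,0,0,0,0,0,0,-1,0,0,0,0,0,0,-1,0,0,0,0,0,0,-1,0,0,0,0,0,0,-1,0,0,0,0,0,0,-1,0,0,0,0,0,0,-1,0,0,0,0,0,0],
  "newtons": 30
}}

```text
t: 12.7
eef_pos: [0.4548, -0.1111, 0.0801]
tool_rot: [0.001, 0.966, 0.259, 0.001]
contact_force: [2.1, -5.7, 0.2]
gripper_width: 0.175
```

Run:
```python
from h import *
st()
snap("scene","s14",(190,140,290,260),6)
```

```text
t 12.7 p [ 0.4548 -0.1111  0.0801] yaxis deg -59.95 z [ 0.0025 -0.0021 -1.    ] F [ 2.1 -5.7  0.2] w 0.1752 q [-0.4   0.49  0.63  2.21 -0.52  0.59 -0.43]
```

View pics/s14.png

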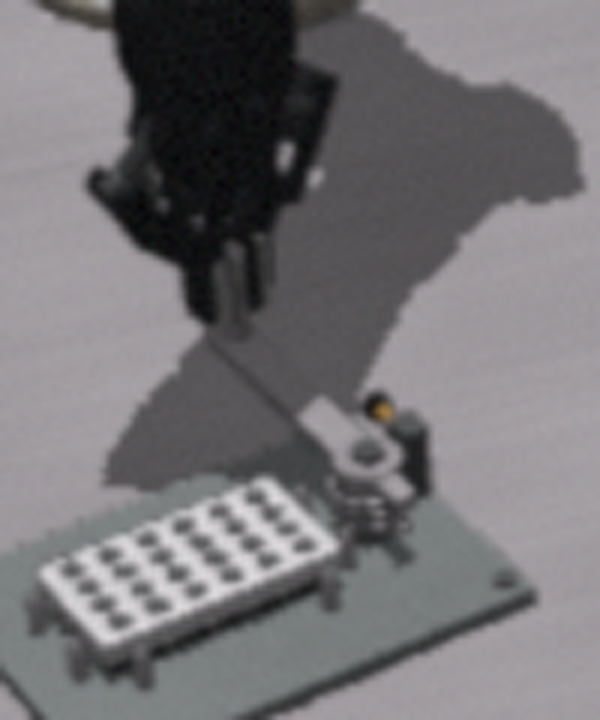

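Run:
```python
import numpy as np
th=.238+np.arange(0,12)*.12
P=np.round(11.5*np.c_[-np.cos(th),-np.sin(th)],2)
print(np.diff(P,axis=0).round(2).tolist())
```

```text
[[0.41, -1.32], [0.56, -1.26], [0.71, -1.18], [0.84, -1.1], [0.97, -0.98], [1.08, -0.86], [1.17, -0.72], [1.25, -0.58], [1.31, -0.42], [1.36, -0.27], [1.37, -0.1]]
```

Call:
{"op": "move_arm", "data": {
  "steps": [-1,0,0,0,0,0,0,-1,0.41,-1.32,0,0,0,5.3,-1,0.56,-1.26,0,0,0,5.3,-1,0.71,-1.18,0,0,0,5.3,-1,0,0,0,0,0,0],
  "newtons": 60
}}

```text
t: 13.25
eef_pos: [0.47, -0.1473, 0.0799]
tool_rot: [-0.001, 0.92, 0.392, -0.0]
contact_force: [-5.8, 4.3, 16.0]
gripper_width: 0.169
```

Run:
```python
from h import *
st()
snap("scene","s15",(190,140,290,260),6)
```

```text
t 13.25 p [ 0.47   -0.1473  0.0799] yaxis deg -43.87 z [-0.0018  0.0021 -1.    ] F [-5.8  4.3 16. ] w 0.1689 q [-0.26  0.5   0.55  2.15 -0.45  0.61 -0.15]
```

View pics/s15.png

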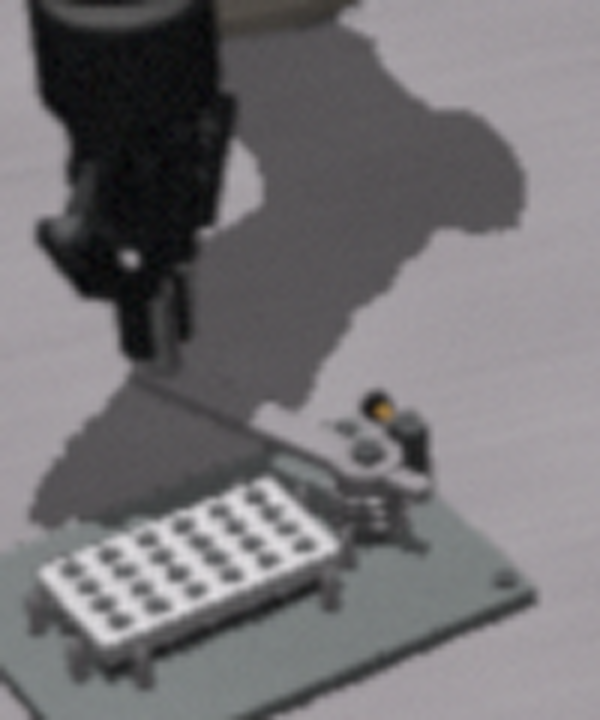

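Working well; the forces are moderate. I'll continue the arc.

Call:
{"op": "move_arm", "data": {
  "steps": [-1,0.84,-1.1,0,0,0,5.3,-1,0.97,-0.98,0,0,0,5.3,-1,1.08,-0.86,0,0,0,5.3,-1,1.17,-0.72,0,0,0,5.3,-1,0,0,0,0,0,0]
}}

```text
t: 13.8
eef_pos: [0.5092, -0.1852, 0.0798]
tool_rot: [-0.001, 0.833, 0.554, -0.002]
contact_force: [-9.4, -1.1, 17.6]
gripper_width: 0.168
```

Run:
```python
from h import *
o=st()
P=np.array([.5663,-.0834]);d=P-o["eef_pos"][:2];print(np.hypot(*d),np.arctan2(d[1],d[0])-.238)
```

```text
t 13.8 p [ 0.5092 -0.1852  0.0798] yaxis deg -22.72 z [-4.3e-03  6.0e-04 -1.0e+00] F [-9.4 -1.1 17.6] w 0.1679 q [-0.11  0.54  0.44  2.03 -0.37  0.65  0.18]
0.1167069172655036 0.821346850284185
```

Call:
{"op": "move_arm", "data": {
  "steps": [-1,1.25,-0.55,0,0,0,5.3,-1,1.31,-0.4,0,0,0,5.3,-1,1.36,-0.25,0,0,0,5.3,-1,0.8,-0.05,0,0,0,3,-1,0,0,0,0,0,0,-1,0,0,0,0,0,0]
}}

```text
t: 14.4
eef_pos: [0.5558, -0.1995, 0.0799]
tool_rot: [-0.0, 0.732, 0.681, -0.002]
contact_force: [-7.8, -5.4, 9.5]
gripper_width: 0.172
```

Run:
```python
from h import *
o=st()
P=np.array([.5663,-.0834]);d=P-o["eef_pos"][:2];print(np.hypot(*d),np.arctan2(d[1],d[0])-.238)
```

```text
t 14.4 p [ 0.5558 -0.1995  0.0799] yaxis deg -4.09 z [-0.0036 -0.0023 -1.    ] F [-7.8 -5.4  9.5] w 0.172 q [-0.03  0.59  0.35  1.91 -0.3   0.7   0.43]
0.11655080208770957 1.242503406376074
```

Call:
{"op": "move_arm", "data": {
  "steps": [-1,0.4,0,0,0,0,1.5,-1,0,0,0,0,0,0,-1,0,0,0,0,0,0]
}}

```text
t: 14.7
eef_pos: [0.5594, -0.1997, 0.0799]
tool_rot: [-0.0, 0.723, 0.691, -0.002]
contact_force: [-9.7, -6.4, 9.0]
gripper_width: 0.17
```

Call:
{"op": "move_arm", "data": {
  "steps": [-1,0.3,0,0,0,0,1.5,-1,0,0,0,0,0,0,-1,0,0,0,0,0,0]
}}

```text
t: 15.0
eef_pos: [0.5624, -0.1999, 0.0799]
tool_rot: [-0.0, 0.714, 0.7, -0.002]
contact_force: [-9.0, -7.2, 7.5]
gripper_width: 0.172
```

Call:
{"op": "move_arm", "data": {
  "steps": [-1,0.2,0,0,0,0,0,-1,0,0,0,0,0,0,-1,0,0,0,0,0,0]
}}

```text
t: 15.3
eef_pos: [0.5632, -0.1999, 0.0799]
tool_rot: [-0.001, 0.714, 0.7, -0.003]
contact_force: [-11.8, -5.8, 11.6]
gripper_width: 0.173
```

Run:
```python
from h import *
o=st()
P=np.array([.5663,-.0834]);d=P-o["eef_pos"][:2];print(np.hypot(*d),np.arctan2(d[1],d[0])-.238)
snap("scene","s16",(180,130,290,260),5);snap("top","t16",(260,150,400,290),4)
```

```text
t 15.3 p [ 0.5632 -0.1999  0.0799] yaxis deg -1.11 z [-0.0062 -0.0024 -1.    ] F [-11.8  -5.8  11.6] w 0.1726 q [-0.02  0.59  0.34  1.89 -0.28  0.71  0.47]
0.11657739449964578 1.3059233639255434
```

View pics/s16.png

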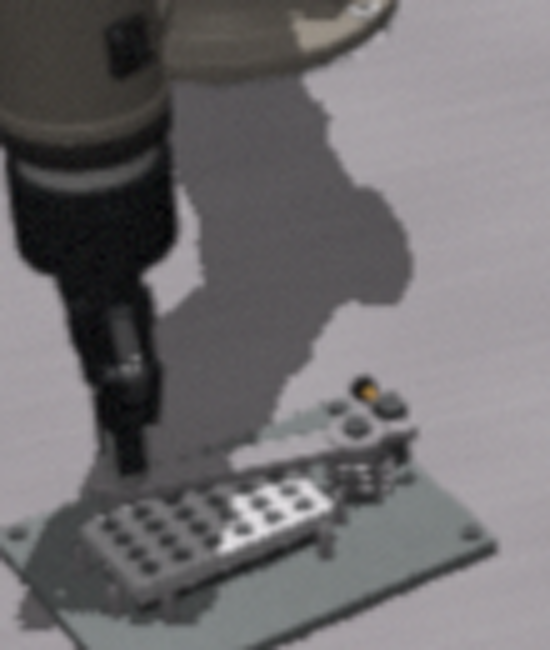

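View pics/t16.png

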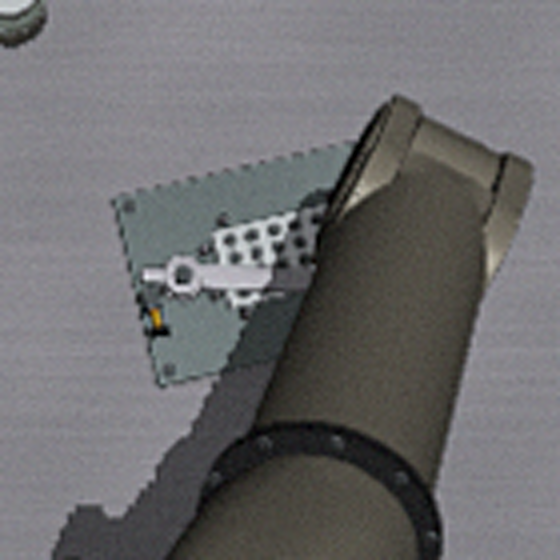

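Call:
{"op": "move_arm", "data": {
  "steps": [-1,0.2,0,0,0,0,0,-1,0,0,0,0,0,0,-1,0,0,0,0,0,0,-1,0,0,0,0,0,0]
}}

```text
t: 15.8
eef_pos: [0.5634, -0.2, 0.0798]
tool_rot: [-0.003, 0.714, 0.7, -0.004]
contact_force: [-17.9, -6.7, 16.1]
gripper_width: 0.17
```

Run:
```python
from h import *
for i in range(3):
  o=st(); r=cams.read_camera("top")
P=np.array([.5663,-.0834]);d=P-o["eef_pos"][:2];print(np.hypot(*d),np.arctan2(d[1],d[0])-.238)
for ed in("lrbt","rt","t"):
  if len(ed)>1: print(edgefit(r,(.5863,-.167,.24),PL,.03,1,reach=.005,edges=ed)[:2])
im=cv2.resize(r["pixels"][180:260,280:360,::-1],None,fx=8,fy=8,interpolation=2);cv2.imwrite("pics/t17.png",im[:600])
r=cams.read_camera("scene");im=r["pixels"][:,:,::-1];cv2.imwrite("pics/s17.png",im)
c=rect2w(.5863,-.166,.238,[(0,.085)],.044)[0]
rt=cams.read_camera("top")
for th in(1.2,1.25,1.3,1.35):
  print(th,[(proj(rt,c-[.07*np.cos(.238+th)-s*.009*np.sin(.238+th),.07*np.sin(.238+th)+s*.009*np.cos(.238+th),0])[0]-[280,180]+.5)*8 for s in(-1,1)])
```

```text
t 15.8 p [ 0.5634 -0.2     0.0798] yaxis deg -1.15 z [-0.0094 -0.0015 -1.    ] F [-17.9  -6.7  16.1] w 0.1704 q [-0.02  0.6   0.34  1.89 -0.28  0.71  0.47]
t 15.85 p [ 0.5634 -0.2     0.0798] yaxis deg -1.15 z [-0.0095 -0.0016 -1.    ] F [-17.4  -6.   17. ] w 0.1691 q [-0.02  0.6   0.34  1.89 -0.28  0.71  0.47]
t 15.9 p [ 0.5634 -0.2     0.0798] yaxis deg -1.14 z [-0.0094 -0.0016 -1.    ] F [-16.9  -5.2  16.8] w 0.1658 q [-0.02  0.6   0.34  1.89 -0.28  0.71  0.47]
0.11660185764015937 1.308008954976198
(array([ 0.58644021, -0.16770616,  0.24144902]), np.float64(0.7321004694085219))
(array([ 0.58609   , -0.16800828,  0.23299292]), np.float64(0.4255878778924988))
1.2 [array([387.82433613, 361.34546127]), array([393.65470756, 314.00361896])]
1.25 [array([389.92433377, 352.23400681]), array([393.35892718, 304.65453354])]
1.3 [array([391.56071382, 343.02826832]), array([392.59376472, 295.3302257 ])]
1.35 [array([392.72992819, 333.75139506]), array([391.36166916, 286.05386129])]
```

View pics/t17.png

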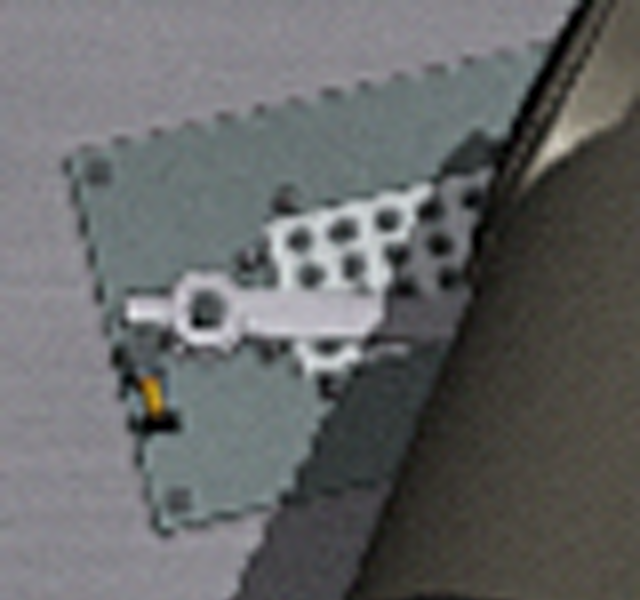

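View pics/s17.png

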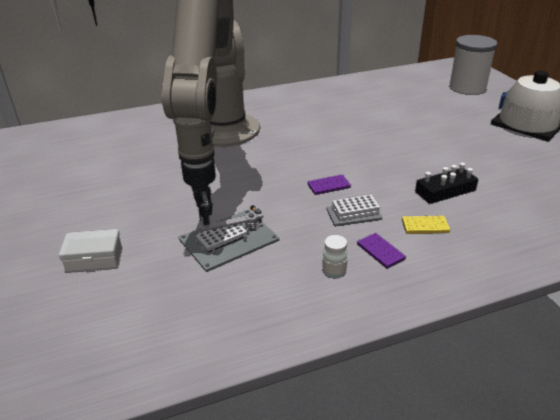

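Run:
```python
from h import *
print(order.hand_in()); st()
```

```text
the job is handed in; nothing more can be done
None
the job is handed in; nothing more can be done
```

I took only the top plate off the stack, laid it on the black bed between the pins and let go. I then gripped the sprung arm's post, swung it to its stop, and handed the job in at about 16 s while still holding it there.

**Last checks:**
- **Arm at its stop:** the angle worked out from the gripper position was 1.308 rad, and the top picture agreed with about 1.30 rad. A further 2 mm of commanded push moved it only 0.2 mm, while the force against the push rose from about 12 to 18 N. The grip was set to 60 N on the post.
- **Plate on the bed:** it lies flat and square (within about 0.01 rad). The camera fits put it about 1 to 2 mm off centre, so it should be within the 7 mm limit.
- **Everything else:** the last scene picture showed the other two plates on their pile, and the tip box, tube rack and jar looked undisturbed. I judged this by eye and did not measure it.

**Disagreements and a retry:**
- **Cameras:** the two cameras differed by 2 to 5 mm on absolute positions. I therefore compared the plate with the bed within one camera before lowering it.
- **First pinch:** the fingers sat too high on the plate, so I opened them, went 3 mm lower and gripped again before lifting.

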